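# One turn down on the heel press

### The arm

A 6-joint arm with a two-finger parallel gripper is mounted at the origin on the work surface. World frame = base frame: x ahead of the robot, y to its left, z up, the work surface at z = 0. Lengths are in m, angles in degrees, forces in N, time in s.
With the tool pointing down it reaches from about 0.275 to 0.85 m from the base axis. Payload 5.2 kg.
Tool frame: the origin (TCP) lies between the finger pads; the fingertips stand 22 mm ahead of it and the grasp point (between the pads) lies 3 mm ahead of it; z points along the fingers, y is the line along which they close (so a half turn about z gives the same grasp; the last joint's range is limited). The gripper opens to 85 mm and grips with 20 to 120 N. Pads are 22 mm wide; open, the fingers measure 114 mm over their backs; the gripper's body (76 mm by 85 mm) begins 54 mm behind the grasp point. The pads swing forward as they close: fully open they stand 13 mm farther back than shut.
Start: joints at [65.099, 14.817, 87.949, -0, 77.235, -11.62], TCP at [0.126, 0.535, 0.253] pointing down, gripper open.
Joint ranges: [-179.93, 179.93], [-52.35, 119.4], [10.71, 147.94], [-69.91, 249.91], [12.55, 155.21], [-178.61, 178.61]. Speed limits (degrees/s): [147.25, 147.25, 180, 180, 180, 180].

### API

Orientations are given as [roll, pitch, yaw] about the fixed x, y, z axes, in that order (R = Rz(yaw) Ry(pitch) Rx(roll)).
In Python, from workcell import ctrl gives the robot as it stands. The module is installed in compiled form; this text tells all that it offers.
- The arm moves only by the tool drive_tool, never from a script. Its argument "increments" is a list of rows, each a list of 7 numbers: the shift along the tool's x, y, z scaled (see below), then the turn, a rotation vector about the tool's x, y, z scaled (see below), then the opening, from 0 (shut) to 1 (fully open). A call has 1 to 20 rows; each row shifts and turns the commanded pose from where the row before left it, along the tool's axes as they then stand; what a row does not reach is not made up. The controller multiplies each number of a shift by 40 cm and each number of a turn by pi/2 rad. A row lasts 1/12 s, in which the tool goes at most 41.7 mm and 7.16 degrees, less where a joint would pass 70% of its speed; a pose out of reach is approached as far as the arm can. A call with a number of a shift or a turn outside -1 to 1 is refused whole. A call with a gripper value outside its range is refused whole. The fingers move at their own pace and stop on an object; "force" is the grip in N (left out, the last holds). Time passes only in rows, so rows that do not move let the fingers close. It gives the time, the measured TCP pose, the force, the opening and the grip force at its end, in the units of the state.
- ctrl.state(): the state, without advancing time (a new reading comes with each control period).
- ctrl.snapshot(name): name is "scene" or "top"; returns the picture (480x640x3 uint8, red, green, blue); there is no depth.
- ctrl.get_calibration(name): a dict with "fx", "fy", "cx", "cy" (pixels), "k1" (the pictures are not rectified: a ray, as slopes to the right and down, at radius r is drawn at 1 + k1 r^2 times it, then the intrinsics apply), "rvec" (rotation vector, rad) and "tvec" (3), from world to camera coordinates, as OpenCV has them. Camera axes: x right, y down, z forward; pixel columns grow to the right and rows downward; lengths in m; the calibration is good to about 2 mm. A picture is of the moment at which its call begins. get_calibration takes no time and is no camera call.
- ctrl.hand_in(): hands the job in; it is judged then, once.
The state is a dict: "time_s": time; "qpos": joint angles; "qvel": joint speeds; "tau": joint torques, N m; "tcp_pos": TCP position; "eef_rot": TCP orientation; "force": force on the tool from outside, world axes, zero at the start; "wrist_torque": the same for the moment, N m; "finger_gap": finger opening in m; "finger_force": force on a finger pad.
Only numpy, scipy, OpenCV 4.12 (cv2) and the standard library are available. Lean on these libraries where they do the work, as an engineer would, in place of code of your own. Each camera call takes 0.05 s, during which the arm holds its last target. There are 200 camera calls.

### The job

Bring the pad of the heel press down by one turn: with the fingertips, push the hand wheel round clockwise (seen from above) by its upright spoke handle through exactly one full turn, so that the handle comes back to the spot where it started, and leave it there. Only push the handle, gently: do not grip it hard or pull it up, and do not push on the rim or spokes instead. Leave the tools and other things on the bench alone.

Things in the scene. Friction and masses are not known exactly. Their poses are not given: they have to be found in the camera images.
- press: bench screw press bolted to the table: green base plate 240 x 260 x 22 mm, two columns, a cross-beam whose top is 155 mm above the table; a horizontal hand wheel lies on top of it, on a vertical axis. Origin on the table under the wheel's axis; z is up
- hub (a point): point on the wheel's vertical axis at the height of the top of the wheel's rim (188 mm above the table). The wheel is of dark steel with three spokes, 176 mm outside diameter, its rim bar 16 mm thick; the hub ends 14 mm above this point
- wheel (a joint): angle of the hand wheel in rad, growing as it turns clockwise seen from above (pad goes down 8 mm a turn); one turn is 6.28. It does not read 0 at the start: it starts between -1.2 and 1.2. Stiff screw: it stays where it is left, does not coast, and takes about 5 N at the handle. It is free to run at least 1.5 rad past one turn
- handle: upright round white plastic spoke handle standing on the rim at the end of one spoke, 80 mm from the wheel's axis; diameter 26 mm, 55 mm high, top 243 mm above the table. Origin at the centre of its foot, at the height of the top of the rim; z is up. It is a plug-in handle: a light spring (4 N) keeps it down, it can be pulled up by 25 mm, and pushing it sideways does not move it in the wheel
- hammer: bystander, loose: hammer with a handle, 260 mm long, lying; origin under its middle
- glue_can: bystander, loose: closed metal can, diameter 84 mm, 100 mm high, standing; origin at its underside's centre
- last: bystander, loose: yellow plastic shoe last, 250 mm long, 62 mm wide, 95 mm high, standing on its sole; origin at its underside's centre
- brush: bystander, loose: flat brush 200 mm long, lying; origin under its middle
- pliers: bystander, loose: pliers with yellow grips, 170 mm long, lying; origin under the pivot
- tack_jar: bystander, loose: small glass jar, diameter 60 mm, 70 mm high, standing; origin at its underside's centre
- heel_stub: bystander, loose: small dark wooden cylinder, diameter 32 mm, 28 mm high, standing on the rear edge of the press's base plate, far below the wheel; origin at its underside's centre

How it is judged (in metres and radians):
On the way, in this order (a step that is already met when the one before it is completed fails the run):
1. the wheel is pushed by its handle through the first part of the turn (value of joint wheel above 1.9 rad and contact force between the fingers and handle above 1 N), for 0.02 s.
2. still pushed by its handle, past the middle of the turn (value of joint wheel above 3.3 rad and contact force between the fingers and handle above 1 N), for 0.02 s.
3. still pushed by its handle, in the last part of the turn (value of joint wheel above 4.7 rad and contact force between the fingers and handle above 1 N), for 0.02 s.
At the end, for the whole second after the job is handed in: the wheel has made one clockwise turn and stands still, with the handle within 15 mm (about 11 degrees) of where it stood at the start (distance of handle from where it was at the start of the episode below 0.015 m and value of joint wheel between 4.8 and 7.8 rad and not (velocity of joint wheel above 0.05 rad/s) and not (velocity of joint wheel below -0.05 rad/s)); the robot touches nothing.
It fails at once if the handle is pulled up by more than 8 mm (z of handle in the frame of press above 0.196 m).
It fails at once if the handle is squeezed or pushed with more than 25 N (contact force between the fingers and handle above 25 N).
It fails at once if the rim or spokes are pushed with more than 12 N (contact force between the fingers and wheel_c0 above 12 N or contact force between the fingers and wheel_c1 above 12 N or contact force between the fingers and wheel_c2 above 12 N or contact force between the fingers and wheel_c3 above 12 N or contact force between the fingers and wheel_c4 above 12 N or contact force between the fingers and wheel_c5 above 12 N or contact force between the fingers and wheel_c6 above 12 N or contact force between the fingers and wheel_c7 above 12 N or contact force between the fingers and wheel_c8 above 12 N or contact force between the fingers and wheel_c9 above 12 N or contact force between the fingers and wheel_c10 above 12 N or contact force between the fingers and wheel_c11 above 12 N or contact force between the fingers and wheel_c12 above 12 N or contact force between the fingers and wheel_c13 above 12 N or contact force between the fingers and wheel_c14 above 12 N or contact force between the fingers and wheel_c15 above 12 N or contact force between the fingers and wheel_c16 above 12 N or contact force between the fingers and wheel_c17 above 12 N or contact force between the fingers and wheel_c18 above 12 N or contact force between the fingers and wheel_c19 above 12 N or contact force between the fingers and wheel_c20 above 12 N or contact force between the fingers and wheel_c21 above 12 N).
It fails at once if a tool or other loose thing is moved or lifted by more than 20 mm (distance of any of hammer, glue_can, last, brush, pliers, tack_jar, heel_stub from where it was at the start of the episode above 0.02 m).
It also fails if it takes over 72 s, if anything falls off the work surface, if the arm or the gripper's body presses on something with over 40 N, if the wrist force passes 120 N, or if a joint passes its speed limit or range.

## Working session

There is one attempt and no reset: what is moved stays moved. The work goes in short steps, Python scripts to look and compute and a tool call to move; the robot and the scene stay as the last step left them, time stands still between calls to the robot, and variables do not carry over. Pictures are saved under pics/ and viewed, at most 10 in all, crops included, and the job is handed in when it is done.

Besides the shell and the picture viewer there is one more tool, called after ">>>" as name([rows], argument=value, ...), one row to a line, values as JSON. drive_tool: Moves the arm, as the interface text tells. Its arguments: {"type":"object","properties":{"increments":{"type":"array","items":{"type":"array","items":{"type":"number"}}},"force":{"type":"number"}},"required":["increments"]}

```bash
mkdir -p pics; python3 - <<'E'
from workcell import ctrl
import cv2
for n in("scene","top"):
    cv2.imwrite(f"pics/{n}0.png",ctrl.snapshot(n)[:,:,::-1]); print(ctrl.get_calibration(n))
print(ctrl.state())
E
```

```text
{'fx': 536.1121213445618, 'fy': 536.1121213445618, 'cx': 309.1146247278988, 'cy': 235.03232164926274, 'k1': -0.14768459129165262, 'rvec': array([ 0.64769985,  2.622959  , -1.15855376]), 'tvec': array([ 0.4160019 , -0.11762723,  1.86251617])}
{'fx': 465.5473205035263, 'fy': 465.5473205035263, 'cx': 318.22028774101943, 'cy': 238.19502138237738, 'k1': -0.12349794321020888, 'rvec': array([ 2.12952793, -2.11316832,  0.20736891]), 'tvec': array([0.0618795 , 0.53984331, 1.22766235])}
{'time_s': 0.1, 'qpos': array([ 6.50983994e+01,  1.48558489e+01,  8.80047665e+01,  1.84190633e-03,
        7.72350394e+01, -1.16191658e+01]), 'qvel': array([-0.00812307, -0.11684795, -0.11062659, -0.19134051,  0.03531093,
       -0.00393917]), 'tau': array([ 1.55069170e-03, -4.46970034e+01, -2.91245627e+01, -2.99145158e-04,
        6.25307919e-03, -4.16609510e-05]), 'tcp_pos': array([0.12613845, 0.53489156, 0.25255089]), 'eef_rot': array([-1.79906667e+02, -2.10243058e-02,  1.66717140e+02]), 'force': array([ 0.5639891 , -0.32670189, -0.39523054]), 'wrist_torque': array([-0.04669376,  0.01003342, -0.01764863]), 'finger_force': 0.0, 'finger_gap': 0.08531750460465992}
```

View pics/scene0.png

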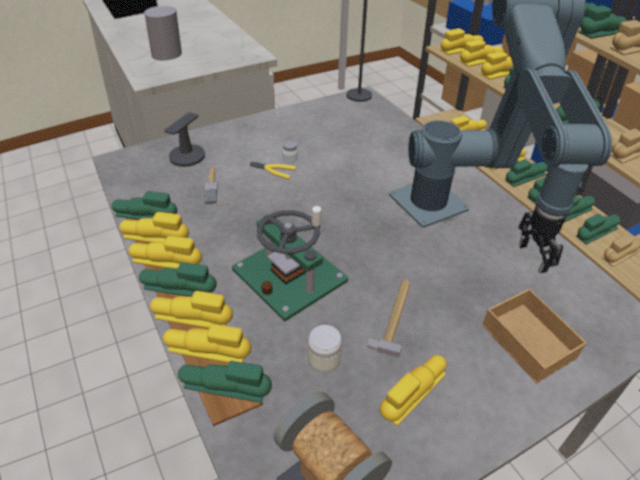

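View pics/top0.png

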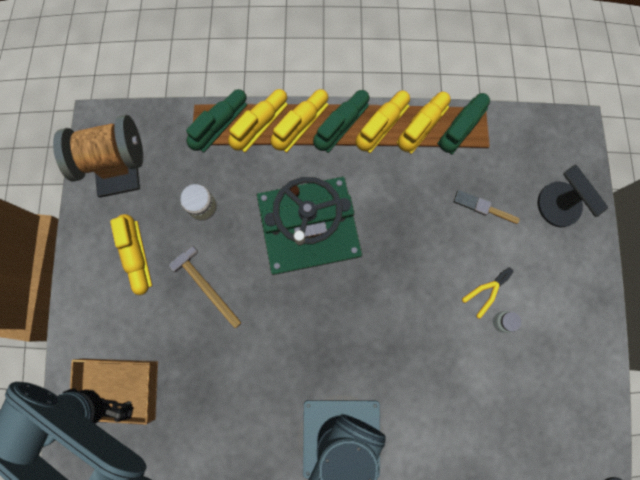

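The top view shows the hub near (308,209) and the white handle top near (299,236). In the scene view the handle is near (317,215). I'll locate them more precisely.

```bash
cat > h.py <<'E'
import numpy as np, cv2
from workcell import ctrl
from scipy.spatial.transform import Rotation as R
def ray(n,uv):
    c=ctrl.get_calibration(n); M=R.from_rotvec(c["rvec"]).as_matrix()
    d=(np.array(uv,float)-[c["cx"],c["cy"]])/[c["fx"],c["fy"]]; s=d.copy()
    for _ in range(20): s=d/(1+c["k1"]*(s@s))
    return -M.T@c["tvec"], M.T@np.append(s,1)
def onz(n,uv,z):
    o,d=ray(n,uv); return o+d*(z-o[2])/d[2]
def proj(n,P):
    c=ctrl.get_calibration(n); p=R.from_rotvec(c["rvec"]).apply(np.atleast_2d(P))+c["tvec"]
    s=p[:,:2]/p[:,2:]; s=s*(1+c["k1"]*(s**2).sum(1,keepdims=True))
    return s*[c["fx"],c["fy"]]+[c["cx"],c["cy"]]
def whiteblob(im,roi):
    x0,y0,x1,y1=roi; a=im[y0:y1,x0:x1].astype(int)
    m=((a.min(2)>150)).astype(np.uint8); n,l,s,c=cv2.connectedComponentsWithStats(m)
    return [(s[i],c[i]+[x0,y0]) for i in range(1,n) if s[i,4]>8]
E
python3 - <<'E'
from h import *
t=cv2.imread("pics/top0.png")[:,:,::-1]; s=cv2.imread("pics/scene0.png")[:,:,::-1]
print(whiteblob(t,(285,220,320,250)),whiteblob(s,(305,195,330,235)))
h=onz("top",(308,209),.202); k=onz("top",(299,236),.243); print(h,k,k-h,np.linalg.norm((k-h)[:2]))
a=np.linspace(0,2*np.pi,13)[:-1]
a=cv2.resize(t[160:285,240:375],None,fx=4,fy=4,interpolation=cv2.INTER_CUBIC)
b=cv2.resize(s[190:290,235:350],None,fx=4,fy=4,interpolation=cv2.INTER_CUBIC)
# overlay predicted rim outer circle (z=.188)
for img,n,o in((a,"top",(240,160)),(b,"scene",(235,190))):
    for th in np.linspace(0,6.283,37):
        p=proj(n,[h[0]+.088*np.cos(th),h[1]+.088*np.sin(th),.188])[0]; q=((p-o+.5)*4).astype(int)
        cv2.circle(img,tuple(int(v) for v in q),2,(255,0,0),-1)
    for P in([h[0],h[1],.202],k):
        q=((proj(n,P)[0]-o+.5)*4).astype(int); cv2.circle(img,tuple(int(v) for v in q),3,(0,0,255),-1)
c=np.zeros((500,1000,3),np.uint8); c[:500,:540]=a; c[:400,540:]=b
cv2.imwrite("pics/z0.png",cv2.resize(c,(800,400))[:,:,::-1])
E
```

```text
[(array([ 9, 10, 10, 11, 80], dtype=int32), array([298.6  , 234.875]))] [(array([ 7, 10, 10,  8, 61], dtype=int32), array([316.18032787, 208.50819672]))]
[0.58283516 0.09188385 0.202     ] [0.50697652 0.11123596 0.243     ] [-0.07585864  0.01935212  0.041     ] 0.07828817058702858
```

View pics/z0.png

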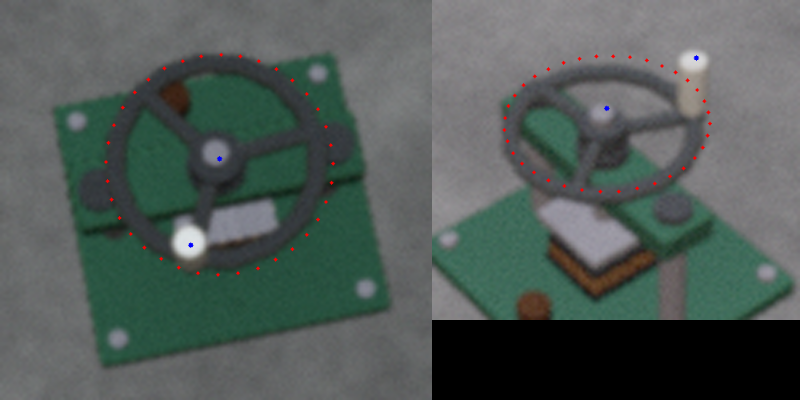

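The overlay shows my hub click is about 1 px too far right and down; the true position is near (307.1,207.7). The handle top is near (298.7,235.5). I'll recompute and plan the approach.

```bash
python3 - <<'E'
from h import *
t=cv2.imread("pics/top0.png")
h=onz("top",(307,207.8),.202); k=onz("top",(298.8,235.3),.243); print(h,k,np.linalg.norm((k-h)[:2]), onz("scene",(316.3,206.3),.243), onz("scene",(235+170*1.25/4,190+114*1.25/4),.202))
# rim fit: best circle of darkness, radius 80mm at z .188
g=cv2.GaussianBlur(cv2.cvtColor(t,cv2.COLOR_BGR2GRAY),(3,3),0).astype(np.float32)
th=np.linspace(0,2*np.pi,180); best=[]
gs=cv2.GaussianBlur(cv2.cvtColor(cv2.imread("pics/scene0.png"),cv2.COLOR_BGR2GRAY),(3,3),0).astype(np.float32)
for name,G in(("top",g),("scene",gs)):
    best=[]
    for dx in np.arange(-.012,.0121,.001):
        for dy in np.arange(-.012,.0121,.001):
            v=0
            for r,z,w in((.08,.188,1),):
                P=np.c_[h[0]+dx+r*np.cos(th),h[1]+dy+r*np.sin(th),th*0+z]; p=proj(name,P).astype(np.float32)
                v+=np.median(cv2.remap(G,p[:,:1],p[:,1:],cv2.INTER_LINEAR))
            best.append((v,h[0]+dx,h[1]+dy))
    best=np.array(sorted(best)[:12]); print(name,best[:,0].round(1),best.mean(0))
E
```

```text
[0.58585501 0.09437336 0.202     ] [0.50863868 0.11172848 0.243     ] 0.07914266923708012 [0.50630702 0.10493601 0.243     ] [0.58924907 0.09870757 0.202     ]
top [54.3 54.3 54.4 54.4 54.4 54.4 54.5 54.5 54.5 54.5 54.6 54.6] [54.45402018  0.57968834  0.09337336]
scene [77.4 77.5 77.7 77.8 77.8 77.9 77.9 77.9 78.  78.1 78.3 78.3] [77.86893717  0.59402168  0.10587336]
```

>>> drive_tool([
  [0, 0, -0.006, 0, 0, -0.0555, 0],
  [0, 0, -0.006, 0, 0, -0.0555, 0],
  [0, 0, -0.006, 0, 0, -0.0555, 0],
  [0, 0, -0.006, 0, 0, -0.0555, 0],
  [0, 0, -0.006, 0, 0, -0.0555, 0],
  [0, 0, -0.006, 0, 0, -0.0555, 0],
  [0, 0, -0.006, 0, 0, -0.0555, 0],
  [0, 0, -0.006, 0, 0, -0.0555, 0],
  [0, 0, -0.006, 0, 0, -0.0555, 0],
  [0, 0, -0.006, 0, 0, -0.0555, 0],
  [0, 0, -0.006, 0, 0, -0.0555, 0],
  [0, 0, -0.006, 0, 0, -0.0555, 0],
  [0, 0, -0.006, 0, 0, -0.0555, 0],
  [0, 0, -0.006, 0, 0, -0.0555, 0],
  [0, 0, -0.006, 0, 0, -0.0555, 0],
  [0, 0, -0.006, 0, 0, -0.0555, 0],
  [0, 0, -0.006, 0, 0, -0.0555, 0],
  [0, 0, -0.006, 0, 0, -0.0555, 0],
  [0, 0, -0.006, 0, 0, -0.0555, 0],
  [0, 0, -0.006, 0, 0, -0.0555, 0],
], force=40)

```text
time_s: 1.77
tcp_pos: [0.1262, 0.535, 0.3009]
eef_rot: [180.0, -0.1, -93.1]
force: [-0.4, 0.1, 0.3]
finger_gap: 0.0002
finger_force: 0.0
```

```bash
cat >> h.py <<'E'
from scipy.optimize import fsolve
def plan(x,y,z,yaw,n):
    """constant row (x,y,z,turn) in command units taking the tool to the target in n rows"""
    s=ctrl.state(); y0=s["eef_rot"][2]; p0=s["tcp_pos"]
    d=-(((yaw-y0)+180)%360-180)/n   # turn about tool z (down)
    ys=np.radians(y0-d*np.arange(n)); C,S=np.cos(ys).sum(),np.sin(ys).sum()
    v=np.linalg.solve([[C,S],[S,-C]],[x-p0[0],y-p0[1]])
    print("row",np.r_[v/.4,(p0[2]-z)/.4/n].round(4),"turn",round(d/90,4))
    print("t",s["time_s"],"pos",p0.round(4),"rot",s["eef_rot"].round(1),"F",s["force"].round(1),"q",s["qpos"].round(0),"gap",round(s["finger_gap"],4))
E
python3 -c "
from h import *
plan(.5085,.075,.30,267,20)"
```

```text
row [ 0.0549 -0.0508  0.0001] turn -0.0001
t 1.7667 pos [0.1262 0.535  0.3009] rot [ 1.80e+02 -1.00e-01 -9.31e+01] F [-0.4  0.1  0.3] q [  65.   13.   83.    0.   83. -112.] gap 0.0002
```

>>> drive_tool([
  [0.055, -0.051, 0, 0, 0, 0, 0],
  [0.055, -0.051, 0, 0, 0, 0, 0],
  [0.055, -0.051, 0, 0, 0, 0, 0],
  [0.055, -0.051, 0, 0, 0, 0, 0],
  [0.055, -0.051, 0, 0, 0, 0, 0],
  [0.055, -0.051, 0, 0, 0, 0, 0],
  [0.055, -0.051, 0, 0, 0, 0, 0],
  [0.055, -0.051, 0, 0, 0, 0, 0],
  [0.055, -0.051, 0, 0, 0, 0, 0],
  [0.055, -0.051, 0, 0, 0, 0, 0],
  [0.055, -0.051, 0, 0, 0, 0, 0],
  [0.055, -0.051, 0, 0, 0, 0, 0],
  [0.055, -0.051, 0, 0, 0, 0, 0],
  [0.055, -0.051, 0, 0, 0, 0, 0],
  [0.055, -0.051, 0, 0, 0, 0, 0],
  [0.055, -0.051, 0, 0, 0, 0, 0],
  [0.055, -0.051, 0, 0, 0, 0, 0],
  [0.055, -0.051, 0, 0, 0, 0, 0],
  [0.055, -0.051, 0, 0, 0, 0, 0],
  [0.055, -0.051, 0, 0, 0, 0, 0],
])

```text
time_s: 3.43
tcp_pos: [0.5087, 0.0795, 0.3008]
eef_rot: [180.0, -0.7, -94.5]
force: [0.5, 0.6, -0.2]
finger_gap: 0.0
finger_force: 0.0
```

```bash
python3 - <<'E'
from h import *
plan(.5085,.075,.237,267,10)
s=ctrl.snapshot("scene"); cv2.imwrite("pics/s1.png",cv2.resize(s[100:320,200:450],None,fx=3,fy=2.7)[:,:,::-1])
E
```

```text
row [ 0.0011 -0.      0.0159] turn -0.0016
t 3.4333 pos [0.5087 0.0795 0.3008] rot [180.   -0.7 -94.5] F [ 0.5  0.6 -0.2] q [  -3.   10.   88.   -1.   83. -179.] gap 0.0
```

View pics/s1.png

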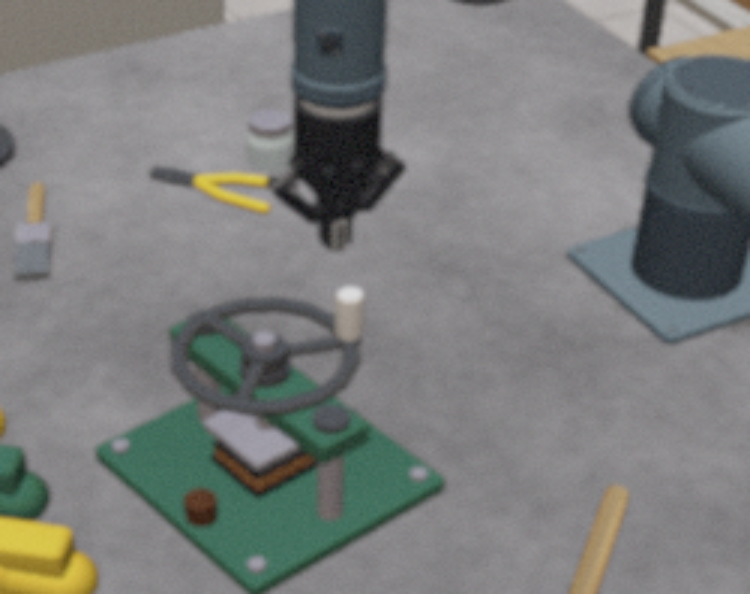

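Joint 6 is at its limit because joint 1 has an offset, so I'll shift the yaw to about −102°. The picture shows the fingertips at (337,245), behind the handle at (348,310) on its −y side.

```bash
python3 - <<'E'
from h import *
plan(.507,.070,.237,258,12)
E
```

```text
row [0.0018 0.0008 0.0132] turn 0.0069
t 3.4833 pos [0.5122 0.0779 0.3004] rot [-179.9   -0.8  -94.5] F [ 3.9 -2.1  0.8] q [  -3.   10.   88.   -1.   82. -179.] gap -0.0005
```

>>> drive_tool([
  [0.0018, 0.0008, 0, 0, 0, 0.008, 0],
  [0.0018, 0.0008, 0, 0, 0, 0.008, 0],
  [0.0018, 0.0008, 0, 0, 0, 0.008, 0],
  [0.0018, 0.0008, 0, 0, 0, 0.008, 0],
  [0.0018, 0.0008, 0, 0, 0, 0.008, 0],
  [0.0018, 0.0008, 0, 0, 0, 0.008, 0],
  [0.0018, 0.0008, 0, 0, 0, 0.008, 0],
  [0.0018, 0.0008, 0, 0, 0, 0.008, 0],
  [0.0018, 0.0008, 0, 0, 0, 0.008, 0],
  [0.0018, 0.0008, 0, 0, 0, 0.008, 0],
  [0.0018, 0.0008, 0, 0, 0, 0.008, 0],
  [0.0018, 0.0008, 0, 0, 0, 0.008, 0],
  [0, 0, 0, 0, 0, 0, 0],
])

```text
time_s: 4.57
tcp_pos: [0.5031, 0.074, 0.3013]
eef_rot: [-179.9, -0.6, -102.9]
force: [0.8, 1.0, 0.2]
finger_gap: 0.0001
finger_force: 0.0
```

```bash
python3 - <<'E'
from h import *
plan(.507,.070,.237,258,12)
E
```

```text
row [ 0.0006 -0.001   0.0134] turn -0.0008
t 4.5667 pos [0.5031 0.074  0.3013] rot [-179.9   -0.6 -102.9] F [0.8 1.  0.2] q [  -4.    9.   89.   -1.   82. -171.] gap 0.0001
```

>>> drive_tool([
  [0.0006, -0.001, 0.0134, 0, 0, 0, 0],
  [0.0006, -0.001, 0.0134, 0, 0, 0, 0],
  [0.0006, -0.001, 0.0134, 0, 0, 0, 0],
  [0.0006, -0.001, 0.0134, 0, 0, 0, 0],
  [0.0006, -0.001, 0.0134, 0, 0, 0, 0],
  [0.0006, -0.001, 0.0134, 0, 0, 0, 0],
  [0.0006, -0.001, 0.0134, 0, 0, 0, 0],
  [0.0006, -0.001, 0.0134, 0, 0, 0, 0],
  [0.0006, -0.001, 0.0134, 0, 0, 0, 0],
  [0.0006, -0.001, 0.0134, 0, 0, 0, 0],
  [0.0006, -0.001, 0.0134, 0, 0, 0, 0],
  [0.0006, -0.001, 0.0134, 0, 0, 0, 0],
])

```text
time_s: 5.57
tcp_pos: [0.5072, 0.0695, 0.2365]
eef_rot: [-179.9, -0.6, -102.8]
force: [-0.4, -0.3, -0.8]
finger_gap: 0.0003
finger_force: 0.0
```

```bash
cat >> h.py <<'E'
H=np.array([.586,.095])
def to(phi,n,r=.080,z=.237):
    s=ctrl.state(); d=s["tcp_pos"][:2]-H; print("now phi",np.degrees(np.arctan2(d[1],d[0])).round(1),"r",np.hypot(*d).round(4))
    a=np.radians(phi); plan(H[0]+r*np.cos(a),H[1]+r*np.sin(a),z,258-344/360*(185-phi),n)
E
python3 - <<'E'
from h import *
to(165,16)
s=ctrl.snapshot("scene"); cv2.imwrite("pics/s2.png",cv2.resize(s[100:320,200:450],None,fx=3,fy=2.7)[:,:,::-1])
E
```

```text
now phi -162.1 r 0.0829
row [-0.0068  0.0024 -0.0001] turn 0.0127
t 5.5667 pos [0.5072 0.0695 0.2365] rot [-179.9   -0.6 -102.8] F [-0.4 -0.3 -0.8] q [  -4.   12.   94.   -1.   74. -171.] gap 0.0003
```

View pics/s2.png

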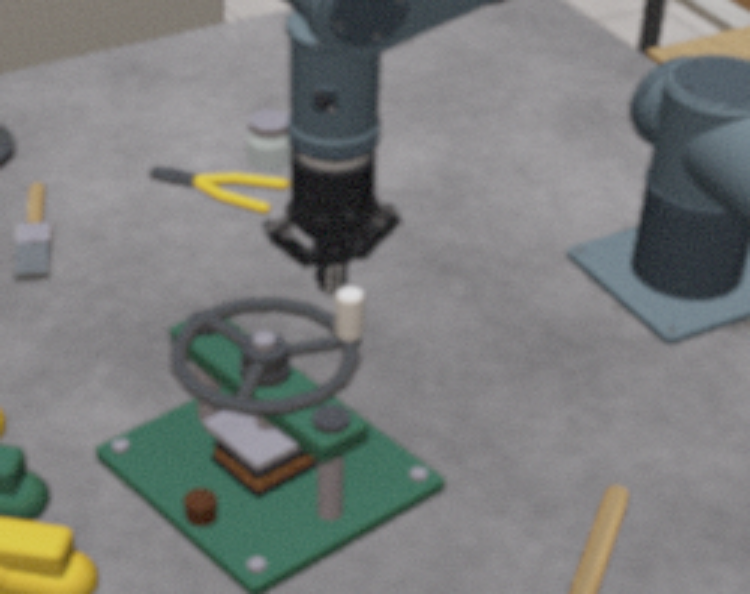

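The tips at (333,290) sit just behind the handle, clear of the rim. Starting the push.

>>> drive_tool([
  [-0.0068, 0.0024, 0, 0, 0, 0.0127, 0],
  [-0.0068, 0.0024, 0, 0, 0, 0.0127, 0],
  [-0.0068, 0.0024, 0, 0, 0, 0.0127, 0],
  [-0.0068, 0.0024, 0, 0, 0, 0.0127, 0],
  [-0.0068, 0.0024, 0, 0, 0, 0.0127, 0],
  [-0.0068, 0.0024, 0, 0, 0, 0.0127, 0],
  [-0.0068, 0.0024, 0, 0, 0, 0.0127, 0],
  [-0.0068, 0.0024, 0, 0, 0, 0.0127, 0],
  [-0.0068, 0.0024, 0, 0, 0, 0.0127, 0],
  [-0.0068, 0.0024, 0, 0, 0, 0.0127, 0],
  [-0.0068, 0.0024, 0, 0, 0, 0.0127, 0],
  [-0.0068, 0.0024, 0, 0, 0, 0.0127, 0],
  [-0.0068, 0.0024, 0, 0, 0, 0.0127, 0],
  [-0.0068, 0.0024, 0, 0, 0, 0.0127, 0],
  [-0.0068, 0.0024, 0, 0, 0, 0.0127, 0],
  [-0.0068, 0.0024, 0, 0, 0, 0.0127, 0],
])

```text
time_s: 6.95
tcp_pos: [0.5093, 0.114, 0.2368]
eef_rot: [-179.5, -0.7, -121.2]
force: [1.3, -6.4, -0.0]
finger_gap: -0.0001
finger_force: 2.3
```

```bash
python3 - <<'E'
from h import *
to(120,20)
t=ctrl.snapshot("top"); s=ctrl.snapshot("scene"); c=np.hstack([cv2.resize(t[150:300,230:380],(400,400)),cv2.resize(s[150:300,225:375],(400,400))])
cv2.imwrite("pics/s3.png",c[:,:,::-1])
E
```

```text
now phi 166.1 r 0.079
row [-0.0077  0.0021 -0.    ] turn 0.0238
t 6.95 pos [0.5093 0.114  0.2368] rot [-179.5   -0.7 -121.2] F [ 1.3 -6.4 -0. ] q [   1.   13.   93.   -1.   74. -148.] gap -0.0001
```

View pics/s3.png

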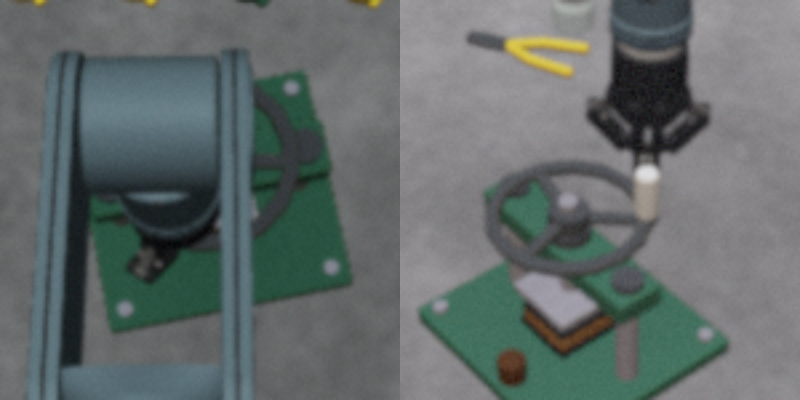

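The wheel is turning: 6.5 N of force, and the handle is in front of the fingers at (646,190). Continuing.

>>> drive_tool([
  [-0.0077, 0.0021, 0, 0, 0, 0.0238, 0],
  [-0.0077, 0.0021, 0, 0, 0, 0.0238, 0],
  [-0.0077, 0.0021, 0, 0, 0, 0.0238, 0],
  [-0.0077, 0.0021, 0, 0, 0, 0.0238, 0],
  [-0.0077, 0.0021, 0, 0, 0, 0.0238, 0],
  [-0.0077, 0.0021, 0, 0, 0, 0.0238, 0],
  [-0.0077, 0.0021, 0, 0, 0, 0.0238, 0],
  [-0.0077, 0.0021, 0, 0, 0, 0.0238, 0],
  [-0.0077, 0.0021, 0, 0, 0, 0.0238, 0],
  [-0.0077, 0.0021, 0, 0, 0, 0.0238, 0],
  [-0.0077, 0.0021, 0, 0, 0, 0.0238, 0],
  [-0.0077, 0.0021, 0, 0, 0, 0.0238, 0],
  [-0.0077, 0.0021, 0, 0, 0, 0.0238, 0],
  [-0.0077, 0.0021, 0, 0, 0, 0.0238, 0],
  [-0.0077, 0.0021, 0, 0, 0, 0.0238, 0],
  [-0.0077, 0.0021, 0, 0, 0, 0.0238, 0],
  [-0.0077, 0.0021, 0, 0, 0, 0.0238, 0],
  [-0.0077, 0.0021, 0, 0, 0, 0.0238, 0],
  [-0.0077, 0.0021, 0, 0, 0, 0.0238, 0],
  [-0.0077, 0.0021, 0, 0, 0, 0.0238, 0],
])

```text
time_s: 8.72
tcp_pos: [0.5446, 0.1648, 0.2357]
eef_rot: [-179.3, -0.4, -164.0]
force: [-2.6, -4.4, 2.3]
finger_gap: 0.0001
finger_force: 2.5
```

```bash
python3 - <<'E'
from h import *
to(75,20)
E
```

```text
now phi 120.7 r 0.0812
row [-0.0079  0.0016 -0.0002] turn 0.0239
t 8.7167 pos [0.5446 0.1648 0.2357] rot [-179.3   -0.4 -164. ] F [-2.6 -4.4  2.3] q [   6.   18.   87.   -1.   76. -100.] gap 0.0001
```

>>> drive_tool([
  [-0.0079, 0.0017, -0.0002, 0, 0, 0.0239, 0],
  [-0.0079, 0.0017, -0.0002, 0, 0, 0.0239, 0],
  [-0.0079, 0.0017, -0.0002, 0, 0, 0.0239, 0],
  [-0.0079, 0.0017, -0.0002, 0, 0, 0.0239, 0],
  [-0.0079, 0.0017, -0.0002, 0, 0, 0.0239, 0],
  [-0.0079, 0.0017, -0.0002, 0, 0, 0.0239, 0],
  [-0.0079, 0.0017, -0.0002, 0, 0, 0.0239, 0],
  [-0.0079, 0.0017, -0.0002, 0, 0, 0.0239, 0],
  [-0.0079, 0.0017, -0.0002, 0, 0, 0.0239, 0],
  [-0.0079, 0.0017, -0.0002, 0, 0, 0.0239, 0],
  [-0.0079, 0.0017, -0.0002, 0, 0, 0.0239, 0],
  [-0.0079, 0.0017, -0.0002, 0, 0, 0.0239, 0],
  [-0.0079, 0.0017, -0.0002, 0, 0, 0.0239, 0],
  [-0.0079, 0.0017, -0.0002, 0, 0, 0.0239, 0],
  [-0.0079, 0.0017, -0.0002, 0, 0, 0.0239, 0],
  [-0.0079, 0.0017, -0.0002, 0, 0, 0.0239, 0],
  [-0.0079, 0.0017, -0.0002, 0, 0, 0.0239, 0],
  [-0.0079, 0.0017, -0.0002, 0, 0, 0.0239, 0],
  [-0.0079, 0.0017, -0.0002, 0, 0, 0.0239, 0],
  [-0.0079, 0.0017, -0.0002, 0, 0, 0.0239, 0],
])

```text
time_s: 10.38
tcp_pos: [0.6059, 0.1751, 0.2359]
eef_rot: [-179.3, -0.1, 153.0]
force: [-4.6, 1.0, -1.4]
finger_gap: -0.0002
finger_force: 2.5
```

```bash
python3 - <<'E'
from h import *
to(30,20)
E
```

```text
now phi 76.1 r 0.0825
row [-0.0081  0.0012 -0.0001] turn 0.0239
t 10.3833 pos [0.6059 0.1751 0.2359] rot [-1.793e+02 -1.000e-01  1.530e+02] F [-4.6  1.  -1.4] q [  6.  24.  77.  -1.  79. -57.] gap -0.0002
```

>>> drive_tool([
  [-0.0081, 0.0014, -0.0001, 0, 0, 0.0239, 0],
  [-0.0081, 0.0014, -0.0001, 0, 0, 0.0239, 0],
  [-0.0081, 0.0014, -0.0001, 0, 0, 0.0239, 0],
  [-0.0081, 0.0014, -0.0001, 0, 0, 0.0239, 0],
  [-0.0081, 0.0014, -0.0001, 0, 0, 0.0239, 0],
  [-0.0081, 0.0014, -0.0001, 0, 0, 0.0239, 0],
  [-0.0081, 0.0014, -0.0001, 0, 0, 0.0239, 0],
  [-0.0081, 0.0014, -0.0001, 0, 0, 0.0239, 0],
  [-0.0081, 0.0014, -0.0001, 0, 0, 0.0239, 0],
  [-0.0081, 0.0014, -0.0001, 0, 0, 0.0239, 0],
  [-0.0081, 0.0014, -0.0001, 0, 0, 0.0239, 0],
  [-0.0081, 0.0014, -0.0001, 0, 0, 0.0239, 0],
  [-0.0081, 0.0014, -0.0001, 0, 0, 0.0239, 0],
  [-0.0081, 0.0014, -0.0001, 0, 0, 0.0239, 0],
  [-0.0081, 0.0014, -0.0001, 0, 0, 0.0239, 0],
  [-0.0081, 0.0014, -0.0001, 0, 0, 0.0239, 0],
  [-0.0081, 0.0014, -0.0001, 0, 0, 0.0239, 0],
  [-0.0081, 0.0014, -0.0001, 0, 0, 0.0239, 0],
  [-0.0081, 0.0014, -0.0001, 0, 0, 0.0239, 0],
  [-0.0081, 0.0014, -0.0001, 0, 0, 0.0239, 0],
])

```text
time_s: 12.05
tcp_pos: [0.6578, 0.1373, 0.2368]
eef_rot: [-179.6, 0.3, 110.0]
force: [-0.5, 5.6, -4.2]
finger_gap: 0.0003
finger_force: 2.6
```

```bash
python3 - <<'E'
from h import *
to(-15,20)
t=ctrl.snapshot("top"); s=ctrl.snapshot("scene"); c=np.hstack([cv2.resize(t[150:300,230:380],(400,400)),cv2.resize(s[150:300,225:375],(400,400))])
cv2.imwrite("pics/s4.png",c[:,:,::-1])
E
```

```text
now phi 30.5 r 0.0833
row [-0.0081  0.0008 -0.    ] turn 0.024
t 12.05 pos [0.6578 0.1373 0.2368] rot [-179.6    0.3  110. ] F [-0.5  5.6 -4.2] q [  3.  28.  70.  -0.  82. -17.] gap 0.0003
```

View pics/s4.png

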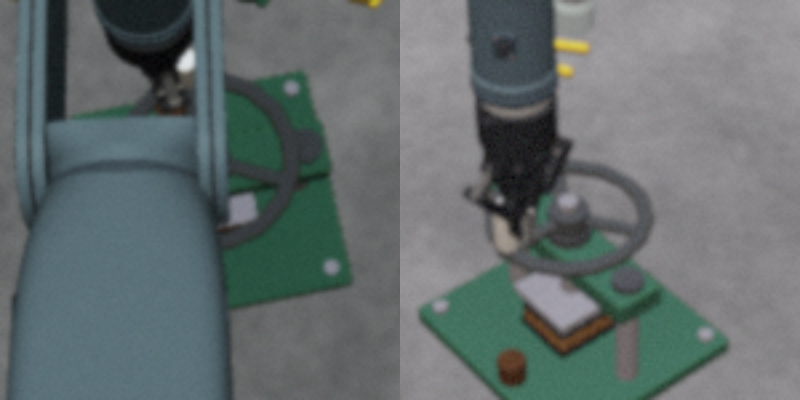

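The handle is ahead of the fingers: (188,60) in the top half of the picture and (505,238) in the scene half. The force is good. I'll ease down slightly so the handle isn't dragged up.

>>> drive_tool([
  [-0.0081, 0.001, 0.0002, 0, 0, 0.024, 0],
  [-0.0081, 0.001, 0.0002, 0, 0, 0.024, 0],
  [-0.0081, 0.001, 0.0002, 0, 0, 0.024, 0],
  [-0.0081, 0.001, 0.0002, 0, 0, 0.024, 0],
  [-0.0081, 0.001, 0.0002, 0, 0, 0.024, 0],
  [-0.0081, 0.001, 0.0002, 0, 0, 0.024, 0],
  [-0.0081, 0.001, 0.0002, 0, 0, 0.024, 0],
  [-0.0081, 0.001, 0.0002, 0, 0, 0.024, 0],
  [-0.0081, 0.001, 0.0002, 0, 0, 0.024, 0],
  [-0.0081, 0.001, 0.0002, 0, 0, 0.024, 0],
  [-0.0081, 0.001, 0.0002, 0, 0, 0.024, 0],
  [-0.0081, 0.001, 0.0002, 0, 0, 0.024, 0],
  [-0.0081, 0.001, 0.0002, 0, 0, 0.024, 0],
  [-0.0081, 0.001, 0.0002, 0, 0, 0.024, 0],
  [-0.0081, 0.001, 0.0002, 0, 0, 0.024, 0],
  [-0.0081, 0.001, 0.0002, 0, 0, 0.024, 0],
  [-0.0081, 0.001, 0.0002, 0, 0, 0.024, 0],
  [-0.0081, 0.001, 0.0002, 0, 0, 0.024, 0],
  [-0.0081, 0.001, 0.0002, 0, 0, 0.024, 0],
  [-0.0081, 0.001, 0.0002, 0, 0, 0.024, 0],
])

```text
time_s: 13.82
tcp_pos: [0.6664, 0.0732, 0.2373]
eef_rot: [179.8, 0.5, 66.8]
force: [1.9, 5.4, -1.9]
finger_gap: -0.0001
finger_force: 2.6
```

```bash
python3 - <<'E'
from h import *
to(-60,20,z=.236)
E
```

```text
now phi -15.1 r 0.0833
row [-0.008   0.0004  0.0002] turn 0.0239
t 13.8167 pos [0.6664 0.0732 0.2373] rot [179.8   0.5  66.8] F [ 1.9  5.4 -1.9] q [-3. 28. 71. -1. 81. 20.] gap -0.0001
```

>>> drive_tool([
  [-0.008, 0.0006, 0.0002, 0, 0, 0.0239, 0],
  [-0.008, 0.0006, 0.0002, 0, 0, 0.0239, 0],
  [-0.008, 0.0006, 0.0002, 0, 0, 0.0239, 0],
  [-0.008, 0.0006, 0.0002, 0, 0, 0.0239, 0],
  [-0.008, 0.0006, 0.0002, 0, 0, 0.0239, 0],
  [-0.008, 0.0006, 0.0002, 0, 0, 0.0239, 0],
  [-0.008, 0.0006, 0.0002, 0, 0, 0.0239, 0],
  [-0.008, 0.0006, 0.0002, 0, 0, 0.0239, 0],
  [-0.008, 0.0006, 0.0002, 0, 0, 0.0239, 0],
  [-0.008, 0.0006, 0.0002, 0, 0, 0.0239, 0],
  [-0.008, 0.0006, 0.0002, 0, 0, 0.0239, 0],
  [-0.008, 0.0006, 0.0002, 0, 0, 0.0239, 0],
  [-0.008, 0.0006, 0.0002, 0, 0, 0.0239, 0],
  [-0.008, 0.0006, 0.0002, 0, 0, 0.0239, 0],
  [-0.008, 0.0006, 0.0002, 0, 0, 0.0239, 0],
  [-0.008, 0.0006, 0.0002, 0, 0, 0.0239, 0],
  [-0.008, 0.0006, 0.0002, 0, 0, 0.0239, 0],
  [-0.008, 0.0006, 0.0002, 0, 0, 0.0239, 0],
  [-0.008, 0.0006, 0.0002, 0, 0, 0.0239, 0],
  [-0.008, 0.0006, 0.0002, 0, 0, 0.0239, 0],
])

```text
time_s: 15.48
tcp_pos: [0.6279, 0.0242, 0.2374]
eef_rot: [179.4, 0.0, 23.8]
force: [2.9, 4.0, 0.4]
finger_gap: -0.0002
finger_force: 2.7
```

```bash
python3 - <<'E'
from h import *
to(-105,20,z=.236)
E
```

```text
now phi -59.4 r 0.0823
row [-0.008   0.0003  0.0002] turn 0.0238
t 15.4833 pos [0.6279 0.0242 0.2374] rot [179.4   0.   23.8] F [2.9 4.  0.4] q [-8. 23. 78. -1. 78. 59.] gap -0.0002
```

>>> drive_tool([
  [-0.008, 0.0004, 0.0002, 0, 0, 0.0238, 0],
  [-0.008, 0.0004, 0.0002, 0, 0, 0.0238, 0],
  [-0.008, 0.0004, 0.0002, 0, 0, 0.0238, 0],
  [-0.008, 0.0004, 0.0002, 0, 0, 0.0238, 0],
  [-0.008, 0.0004, 0.0002, 0, 0, 0.0238, 0],
  [-0.008, 0.0004, 0.0002, 0, 0, 0.0238, 0],
  [-0.008, 0.0004, 0.0002, 0, 0, 0.0238, 0],
  [-0.008, 0.0004, 0.0002, 0, 0, 0.0238, 0],
  [-0.008, 0.0004, 0.0002, 0, 0, 0.0238, 0],
  [-0.008, 0.0004, 0.0002, 0, 0, 0.0238, 0],
  [-0.008, 0.0004, 0.0002, 0, 0, 0.0238, 0],
  [-0.008, 0.0004, 0.0002, 0, 0, 0.0238, 0],
  [-0.008, 0.0004, 0.0002, 0, 0, 0.0238, 0],
  [-0.008, 0.0004, 0.0002, 0, 0, 0.0238, 0],
  [-0.008, 0.0004, 0.0002, 0, 0, 0.0238, 0],
  [-0.008, 0.0004, 0.0002, 0, 0, 0.0238, 0],
  [-0.008, 0.0004, 0.0002, 0, 0, 0.0238, 0],
  [-0.008, 0.0004, 0.0002, 0, 0, 0.0238, 0],
  [-0.008, 0.0004, 0.0002, 0, 0, 0.0238, 0],
  [-0.008, 0.0004, 0.0002, 0, 0, 0.0238, 0],
])

```text
time_s: 17.15
tcp_pos: [0.5671, 0.0164, 0.2372]
eef_rot: [179.5, -0.6, -19.1]
force: [6.1, 1.7, 3.8]
finger_gap: 0.0004
finger_force: 2.9
```

```bash
python3 - <<'E'
from h import *
to(-150,20,z=.236)
s=ctrl.snapshot("scene"); print(whiteblob(s,(260,190,345,260)))
E
```

```text
now phi -103.5 r 0.0808
row [-0.0081  0.0003  0.0002] turn 0.0239
t 17.15 pos [0.5671 0.0164 0.2372] rot [179.5  -0.6 -19.1] F [6.1 1.7 3.8] q [ -9.  17.  87.  -1.  75. 100.] gap 0.0004
[(array([27,  2,  9,  8, 49], dtype=int32), array([291.02040816, 195.32653061])), (array([26, 34,  4,  3, 10], dtype=int32), array([287.5, 224.8])), (array([10, 64, 15,  6, 61], dtype=int32), array([277.47540984, 256.85245902]))]
```

>>> drive_tool([
  [-0.0081, 0.0004, 0.0002, 0, 0, 0.0239, 0],
  [-0.0081, 0.0004, 0.0002, 0, 0, 0.0239, 0],
  [-0.0081, 0.0004, 0.0002, 0, 0, 0.0239, 0],
  [-0.0081, 0.0004, 0.0002, 0, 0, 0.0239, 0],
  [-0.0081, 0.0004, 0.0002, 0, 0, 0.0239, 0],
  [-0.0081, 0.0004, 0.0002, 0, 0, 0.0239, 0],
  [-0.0081, 0.0004, 0.0002, 0, 0, 0.0239, 0],
  [-0.0081, 0.0004, 0.0002, 0, 0, 0.0239, 0],
  [-0.0081, 0.0004, 0.0002, 0, 0, 0.0239, 0],
  [-0.0081, 0.0004, 0.0002, 0, 0, 0.0239, 0],
  [-0.0081, 0.0004, 0.0002, 0, 0, 0.0239, 0],
  [-0.0081, 0.0004, 0.0002, 0, 0, 0.0239, 0],
  [-0.0081, 0.0004, 0.0002, 0, 0, 0.0239, 0],
  [-0.0081, 0.0004, 0.0002, 0, 0, 0.0239, 0],
  [-0.0081, 0.0004, 0.0002, 0, 0, 0.0239, 0],
  [-0.0081, 0.0004, 0.0002, 0, 0, 0.0239, 0],
  [-0.0081, 0.0004, 0.0002, 0, 0, 0.0239, 0],
])

```text
time_s: 18.62
tcp_pos: [0.5221, 0.0451, 0.2358]
eef_rot: [180.0, -0.9, -55.7]
force: [6.1, -3.2, 3.4]
finger_gap: -0.0001
finger_force: 2.8
```

```bash
python3 - <<'E'
from h import *
to(-175,12,z=.236)
s=ctrl.snapshot("scene"); b=whiteblob(s,(280,190,345,225)); print(b)
k0=onz("scene",(316.18,208.5),.243)[:2]; print(k0)
for x in b:
    k=onz("scene",x[1],.243)[:2]; print(k,k-k0)
E
```

```text
now phi -142.0 r 0.081
row [-0.0096 -0.     -0.    ] turn 0.0281
t 18.6167 pos [0.5221 0.0451 0.2358] rot [180.   -0.9 -55.7] F [ 6.1 -3.2  3.4] q [ -7.  13.  93.  -1.  73. 139.] gap -0.0001
[(array([24,  6,  9,  9, 60], dtype=int32), array([307.98333333, 199.93333333]))]
[0.51107697 0.11304368]
[0.51339249 0.07004911] [ 0.00231552 -0.04299457]
```

Handle is 43 mm (31°) short of its start position, so I'll go about 25° and then re-measure.

>>> drive_tool([
  [-0.008, 0.0002, 0, 0, 0, 0.0235, 0],
  [-0.008, 0.0002, 0, 0, 0, 0.0235, 0],
  [-0.008, 0.0002, 0, 0, 0, 0.0235, 0],
  [-0.008, 0.0002, 0, 0, 0, 0.0235, 0],
  [-0.008, 0.0002, 0, 0, 0, 0.0235, 0],
  [-0.008, 0.0002, 0, 0, 0, 0.0235, 0],
  [-0.008, 0.0002, 0, 0, 0, 0.0235, 0],
  [-0.008, 0.0002, 0, 0, 0, 0.0235, 0],
  [-0.008, 0.0002, 0, 0, 0, 0.0235, 0],
  [-0.008, 0.0002, 0, 0, 0, 0.0235, 0],
  [-0.008, 0.0002, 0, 0, 0, 0.0235, 0],
])

```text
time_s: 19.58
tcp_pos: [0.5064, 0.0764, 0.2348]
eef_rot: [-179.8, -0.9, -78.9]
force: [4.5, -5.2, 3.0]
finger_gap: -0.0001
finger_force: 2.8
```

```bash
python3 - <<'E'
from h import *
to(-173.2,4,z=.236)
s=ctrl.snapshot("scene"); b=whiteblob(s,(290,190,345,225)); print(b)
k0=onz("scene",(316.18,208.5),.243)[:2]
for x in b:
    k=onz("scene",x[1],.243)[:2]; print(k,k-k0)
E
```

```text
now phi -166.9 r 0.0818
row [-0.0056 -0.001  -0.0007] turn 0.0149
t 19.5833 pos [0.5064 0.0764 0.2348] rot [-179.8   -0.9  -78.9] F [ 4.5 -5.2  3. ] q [ -3.  12.  95.  -1.  73. 166.] gap -0.0001
[(array([21, 13,  9,  8, 58], dtype=int32), array([314.94827586, 206.4137931 ]))]
[0.50979389 0.10367781] [-0.00128308 -0.00936588]
```

>>> drive_tool([
  [-0.0075, -0.0005, 0, 0, 0, 0.018, 0],
  [-0.0075, -0.0005, 0, 0, 0, 0.018, 0],
  [-0.0075, -0.0005, 0, 0, 0, 0.018, 0],
  [0, 0, 0, 0, 0, 0, 0],
])

```text
time_s: 19.97
tcp_pos: [0.5045, 0.086, 0.2343]
eef_rot: [-179.9, -0.8, -83.7]
force: [2.0, -4.4, 2.3]
finger_gap: -0.0
finger_force: 2.0
```

```bash
python3 - <<'E'
from h import *
to(-173.2,4,z=.236)
s=ctrl.snapshot("scene"); b=whiteblob(s,(290,190,345,225)); print(b)
k0=onz("scene",(316.18,208.5),.243)[:2]
for x in b:
    k=onz("scene",x[1],.243)[:2]; print(k,k-k0)
E
```

```text
now phi -173.7 r 0.082
row [ 0.0004 -0.0013 -0.0011] turn 0.0016
t 19.9667 pos [0.5045 0.086  0.2343] rot [-179.9   -0.8  -83.7] F [ 2.  -4.4  2.3] q [ -2.  12.  95.  -1.  73. 172.] gap -0.0
[(array([22, 15, 10,  8, 59], dtype=int32), array([316.18644068, 208.54237288]))]
[0.51114742 0.11320994] [7.04441836e-05 1.66255287e-04]
```

The handle is back at its start spot. Backing off, then lifting away.

>>> drive_tool([
  [0.01, 0, 0, 0, 0, 0, 0],
  [0.02, 0, 0, 0, 0, 0, 0],
  [0.02, 0, 0, 0, 0, 0, 0],
  [0.02, 0, 0, 0, 0, 0, 0],
  [0.02, 0, 0, 0, 0, 0, 0],
  [0, 0, -0.03, 0, 0, 0, 0],
  [0, 0, -0.05, 0, 0, 0, 0],
  [0, 0, -0.05, 0, 0, 0, 0],
  [0, 0, -0.05, 0, 0, 0, 0],
  [0, 0, 0, 0, 0, 0, 0],
  [0, 0, 0, 0, 0, 0, 0],
  [0, 0, 0, 0, 0, 0, 0],
  [0, 0, 0, 0, 0, 0, 0],
])

```text
time_s: 21.1
tcp_pos: [0.5065, 0.0517, 0.3041]
eef_rot: [179.8, -0.6, -83.8]
force: [0.4, -0.5, -0.7]
finger_gap: -0.0001
finger_force: 0.0
```

```bash
python3 - <<'E'
from h import *
st=ctrl.state(); print(st["tcp_pos"],st["force"],st["time_s"])
s=ctrl.snapshot("scene"); b=whiteblob(s,(305,195,330,235)); print(b)
k0=onz("scene",(316.18,208.5),.243)[:2]
for x in b: print(onz("scene",x[1],.243)[:2]-k0)
E
```

```text
[0.50654246 0.05166381 0.30407634] [ 0.42313188 -0.50531523 -0.67381055] 21.1
[(array([ 6, 10, 11,  8, 65], dtype=int32), array([315.95384615, 208.35384615]))]
[ 0.00024575 -0.0008272 ]
```

```bash
python3 -c "
from workcell import ctrl
print(ctrl.hand_in())"
```

```text
the job is handed in; nothing more can be done
None
```

I pushed the hand wheel one full clockwise turn by its handle, which the camera shows within about 1 mm of where it started. The arm is backed off and clear, and I handed the job in at about 21 s; no verdict was shown.

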